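# Lock a fresh cartridge into the grinder's coolant filter

### The arm

A 6-joint arm with a two-finger parallel gripper is mounted at the origin on the work surface. World frame = base frame: x ahead of the robot, y to its left, z up, the work surface at z = 0. Lengths are in m, angles in rad, forces in N, time in s.
With the tool pointing down it reaches from about 0.35 to 0.775 m from the base axis. Payload 5.5 kg.
Tool frame: the origin (TCP) lies midway between the tips of the shut fingers; the grasp point (between the pads) lies 19 mm behind it; z points along the fingers, y is the line along which they close (so a half turn about z gives the same grasp; the last joint's range is limited). The gripper opens to 85 mm and grips with 20 to 120 N. Pads are 22 mm wide; open, the fingers measure 114 mm over their backs; the gripper's body (76 mm by 85 mm) begins 54 mm behind the grasp point. The pads swing forward as they close: fully open they stand 13 mm farther back than shut.
Start: joints at [0.976, 0.313, 0.046, 1.304, 0, 1.431], TCP at [0.253, 0.517, 0.231] pointing down, gripper open.
Joint ranges: [-2.76, 2.76], [-0.86, 1.69], [-1.03, 1.26], [-2.2, 2.34], [-1.47, 1.5], [-3.14, 3.14]. Speed limits (rad/s): [2.57, 2.57, 3.14, 3.14, 3.14, 3.14].

### API

Orientations are given as a unit quaternion [w, x, y, z].
In Python, from workcell import telemetry, imaging, env gives the robot as it stands. The module is installed in compiled form; this text tells all that it offers.
- The arm moves only by the tool step_arm, never from a script. Its argument "moves" is a list of rows, each a list of 3 entries, a list of its own where there are three numbers: the shift along the tool's x, y, z in mm, then the turn, a rotation vector about the tool's x, y, z in rad, then the finger opening in mm, from 0 to 85.4. A call has 1 to 8 rows; each row is the pose to reach, as a shift and turn from the pose commanded when the call began, along the tool's axes at that moment; what a row does not reach only later rows make up. A row lasts 1/12 s, in which the tool goes at most 41.7 mm and 7.16 degrees, less where a joint would pass 70% of its speed; a pose out of reach is approached as far as the arm can. A call with a gripper value outside its range is refused whole. The fingers move at their own pace and stop on an object; "grip_force" is the grip in N (left out, the last holds). Time passes only in rows, so rows that repeat a pose let the fingers close. It gives the time, the measured TCP pose, the force, the opening and the grip force at its end, in the units of the state.
- telemetry.get_state(): the state, without advancing time (a new reading comes with each control period).
- imaging.read_camera(name): name is "scene" or "side" or "wrist"; returns the picture (420x560x3 uint8, red, green, blue); there is no depth.
- imaging.camera_params(name): a dict with "camera_matrix" (3x3 intrinsics, pixels), "pose" (4x4, takes a point from camera to world coordinates). Camera axes: x right, y up, looking along -z (the intrinsics and any distortion apply to the point x, -y, -z); pixel columns grow to the right and rows downward; lengths in m; the calibration is good to about 2 mm. A picture is of the moment at which its call begins: read the wrist's pose just before it. camera_params takes no time and is no camera call; for the wrist camera it gives the pose at the moment of the call.
- env.hand_in(): hands the job in; it is judged then, once.
The state is a dict: "clock": time; "joint_pos": joint angles; "qvel": joint speeds; "tau": joint torques, N m; "tcp_pos": TCP position; "orientation": TCP orientation; "wrist_force": force on the tool from outside, world axes, zero at the start; "ft_torque": the same for the moment, N m; "finger_gap": finger opening in m; "grip_force": force on a finger pad.
Only numpy, scipy, OpenCV 4.12 (cv2) and the standard library are available. Lean on these libraries where they do the work, as an engineer would, in place of code of your own. Each camera call takes 0.05 s, during which the arm holds its last target. There are 200 camera calls.

### The job

Fit the fresh orange-handled filter cartridge into the bayonet ring on top of the blue coolant filter unit: let its lugs find the slots by feel, press it down against the spring, twist it clockwise (seen from above) to the stop so that it locks, and let go. Work gently, without forcing it, and leave the other things on the bench where they are.

Things in the scene. Friction and masses are not known exactly. Their poses are not given: they have to be found in the camera images.
- handle (a point): Grip point of the loose cartridge (about 0.3 kg, stands upright on the bench): middle of the orange upright bar on its top, 56 mm long (along x), 14 mm thick (along y), 34 mm high. The point is 11 mm below the bar's top, 23 mm above the round cap (radius 38 mm) and 79 mm above the cartridge's foot.
- cartridge: The same cartridge; origin at the centre of its foot, z up, x along the bar and lugs. From the foot up: black round spigot (radius 28 mm, tapered to 23 mm in its lowest 5.5 mm), flange (radius 40 mm, underside at 26 mm), white pleated body (radius 33 mm, from 31 mm), orange cap (51 to 56 mm), bar (56 to 90 mm).
- lugs (a point): Point on the cartridge's axis at the top face of its two lugs, 67 mm below the handle point. The orange lugs stick out of the spigot on opposite sides, along +x and -x, in line with the bar: each 12 mm wide, 6 mm high, reaching 36 mm from the axis. They are alike: either may go into either slot.
- socket (a point): Centre of the top face of the bayonet ring (aluminium, outer radius 45 mm; brass lip 8 mm thick, bore radius 30.2 mm), 74 mm above the bench. Two 18 mm wide slots cut the lip, opposite each other. The ring may be clamped at any angle: the slots' line lies anywhere within 20 degrees either way of this x axis; find it by feel or eye. Off the slots the lugs rest on top, handle point 73 mm up.
- seat_top (a point): On the ring's axis, at the top of the sprung rubber seat at rest, 11 mm below the ring's top. The cartridge's foot meets it with the handle point 68 mm above the ring's top; it pushes back about 4.5 N there, rising 0.6 N per mm; at 55 mm it is hard down. To turn beneath the lip, hold the handle point at 55 to 59 mm. Never load the ring or unit with over 60 N, all contacts added.
- lock (a point): On the ring's axis, at the roof of the lock pockets, 5 mm below the ring's top, where the lug tops end up. From the slots the lugs turn only clockwise (from above), to a stop about 82 degrees on; there the lip's underside has pockets 3 mm deep. Let go there, the spring lifts the lugs into them, the handle point then 62 mm above the ring's top; short of them it is not locked.
- unit: Fixed blue coolant filter unit that carries the ring: housing 150 x 150 mm, 50 mm high, grey motor (to 156 mm) on its +y side, two brass ports on its +x side. Origin at the centre of its underside, on the bench; its axes are parallel to those of the socket point.
- oil_mid (a point): Green can with a pale top, 60 mm across, 140 mm high, loose; the point is half-way up. Leave alone.
- wheel: Red-brown grinding wheel lying flat, 100 mm across, 20 mm thick, loose; origin at the centre of its underside. Leave alone.
- wrench: Steel wrench lying on the bench, 170 mm long along its x, loose. Leave alone.
Things that resemble listed ones, but are neither listed nor needed, are in the scene too. Several things look just like the cartridge: the one meant starts farthest from the robot's base.

How it is judged:
By the outcome, as a careful person would: the job done as asked, in the order asked, and still so for the second after the job is handed in, with the robot touching nothing.
It also fails if it takes over 72 s, if anything falls off the work surface, if the arm or the gripper's body presses on something with over 40 N, if the wrist force passes 120 N, or if a joint passes its speed limit or range.

## Working session

There is one attempt and no reset: what is moved stays moved. The work goes in short steps, Python scripts to look and compute and a tool call to move; the robot and the scene stay as the last step left them, time stands still between calls to the robot, and variables do not carry over. Pictures are saved under pics/ and viewed, at most 10 in all, crops included, and the job is handed in when it is done.

Besides the shell and the picture viewer there is one more tool, called after ">>>" by a JSON object that holds its "fn" and its "kwargs", one argument or row to a line. step_arm: Moves the arm, as the interface text tells. Its arguments: {"type":"object","properties":{"moves":{"type":"array"},"grip_force":{"type":"number"}},"required":["moves"]}

```bash
mkdir -p pics
cat > h.py <<'E'
import numpy as np, cv2, os
from workcell import telemetry, imaging, env
def snap(n,f):
    P=imaging.camera_params(n); im=imaging.read_camera(n)
    cv2.imwrite(f'pics/{f}.png',im[:,:,::-1]); np.savez(f'pics/{f}.npz',K=P['camera_matrix'],T=P['pose'],D=P.get('distortion',np.zeros(5)) if P.get('distortion') is not None else np.zeros(5)); return im,P
def load(f):
    d=np.load(f'pics/{f}.npz'); return cv2.imread(f'pics/{f}.png')[:,:,::-1],dict(K=d['K'],T=d['T'],D=d['D'])
def ray(P,u,v,z):
    q=cv2.undistortPoints(np.array([[[u,v]]],float),P['K'],P['D'])[0,0]
    d=P['T'][:3,:3]@np.array([q[0],-q[1],-1]); o=P['T'][:3,3]
    return o+d*(z-o[2])/d[2]
def proj(P,X):
    c=np.linalg.inv(P['T'])@np.append(X,1); 
    return cv2.projectPoints(np.array([[c[0],-c[1],-c[2]]]),np.zeros(3),np.zeros(3),P['K'],P['D'])[0][0,0]
E
python3 - <<'E'
from h import *
ims=[]
for n in ['scene','side','wrist']:
    im,P=snap(n,n+'0'); print(n,P.keys(),P['camera_matrix'].round(1).tolist(),P['pose'].round(3).tolist())
    if n!='wrist': ims.append(im)
print(telemetry.get_state())
E
```

```text
scene dict_keys(['camera_matrix', 'pose']) [[445.1, 0.0, 283.4], [0.0, 445.1, 206.5], [0.0, 0.0, 1.0]] [[-0.868, -0.288, 0.405, 0.897], [0.496, -0.483, 0.722, 0.654], [-0.012, 0.827, 0.562, 0.69], [0.0, 0.0, 0.0, 1.0]]
side dict_keys(['camera_matrix', 'pose']) [[528.2, 0.0, 283.8], [0.0, 528.2, 210.0], [0.0, 0.0, 1.0]] [[0.995, 0.058, -0.079, 0.379], [-0.096, 0.708, -0.7, -0.826], [0.015, 0.704, 0.71, 0.781], [0.0, 0.0, 0.0, 1.0]]
wrist dict_keys(['camera_matrix', 'pose']) [[354.6, 0.0, 278.4], [0.0, 354.6, 206.6], [0.0, 0.0, 1.0]] [[0.439, -0.849, -0.295, 0.177], [0.898, 0.415, 0.144, 0.553], [0.0, -0.328, 0.945, 0.373], [0.0, 0.0, 0.0, 1.0]]
{'clock': 0.15, 'joint_pos': array([ 9.76421059e-01,  3.13864493e-01,  4.52866615e-02,  1.30360512e+00,
       -7.99320318e-06,  1.43122087e+00]), 'qvel': array([ 1.47719084e-03, -1.95773701e-03,  3.31209936e-03,  7.13059619e-05,
       -5.27245626e-04,  5.99061486e-04]), 'tau': array([ 2.20160466e-03, -4.81064701e+01,  2.98816359e+01,  1.38528622e-02,
       -1.21202866e-04,  1.52737385e-06]), 'tcp_pos': array([0.25238075, 0.51624854, 0.230612  ]), 'orientation': array([-2.45025851e-04,  2.25445075e-01,  9.74255632e-01, -6.48583771e-04]), 'wrist_force': array([-0.52974273,  0.28665293,  0.03381532]), 'ft_torque': array([-0.0222256 ,  0.00580491, -0.0278348 ]), 'grip_force': 0.0, 'finger_gap': 0.08504028668521565}
```

View pics/scene0.png

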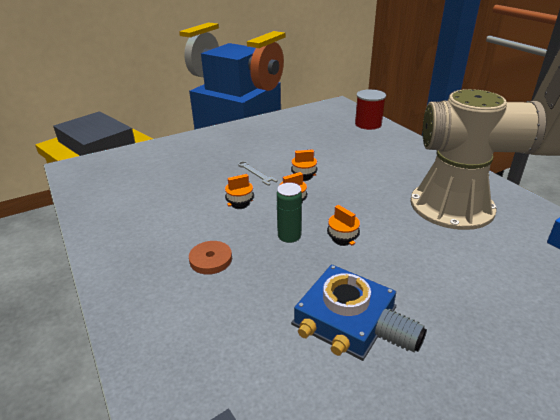

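View pics/side0.png

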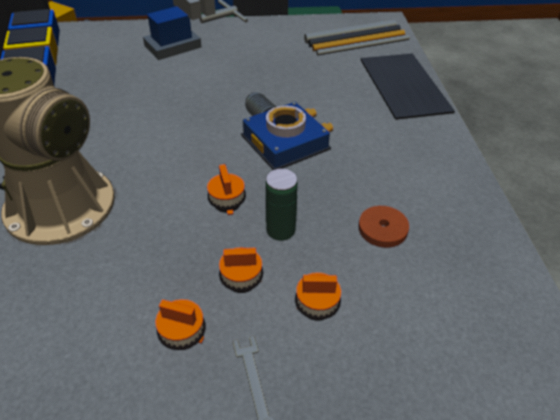

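Scene view: cartridges at (239,190), (294,186), (304,165), (343,225) and the unit's ring at (347,292). Side view: cartridges at (226,187), (241,265), (318,292), (180,320); ring at (286,120); can at (281,205).

Run:
```python
from h import *
for f,pts in [('side0',{'A':(225,180,.073),'B':(239,257,.073),'C':(319,284,.073),'D':(178,312,.073),'ring':(286,117,.074),'can':(281,180,.14),'wheel':(384,222,.02)}),('scene0',{'C?':(239,182,.073),'D?':(304,157,.073),'A?':(344,215,.073),'ring':(347,290,.074),'can':(289,190,.14)})]:
    im,P=load(f)
    for k,(u,v,z) in pts.items():
        p=ray(P,u,v,z); print(f,k,p.round(3),round(np.hypot(p[0],p[1]),3))
a=cv2.resize(load('side0')[0][240:340,260:380],None,fx=3.3,fy=4); b=cv2.resize(load('scene0')[0][150:220,200:300],None,fx=4,fy=4)
c=cv2.resize(load('scene0')[0][250:370,280:440],None,fx=2.3,fy=2.3)
h=400;o=np.zeros((600,800,3),np.uint8);o[:400,:396]=a;o[:280,400:800]=b;o[290:290+c.shape[0],400:400+c.shape[1]]=c
cv2.imwrite('pics/crop1.png',o[:,:,::-1])
```

```text
side0 A [ 0.348 -0.035  0.073] 0.35
side0 B [ 0.369 -0.236  0.073] 0.438
side0 C [ 0.499 -0.305  0.073] 0.585
side0 D [ 0.269 -0.341  0.073] 0.434
side0 ring [0.491 0.168 0.074] 0.519
side0 can [ 0.452 -0.118  0.14 ] 0.467
side0 wheel [ 0.659 -0.126  0.02 ] 0.671
scene0 C? [ 0.497 -0.301  0.073] 0.582
scene0 D? [ 0.272 -0.333  0.073] 0.43
scene0 A? [ 0.346 -0.033  0.073] 0.348
scene0 ring [0.491 0.174 0.074] 0.521
scene0 can [ 0.456 -0.105  0.14 ] 0.468
```

View pics/crop1.png

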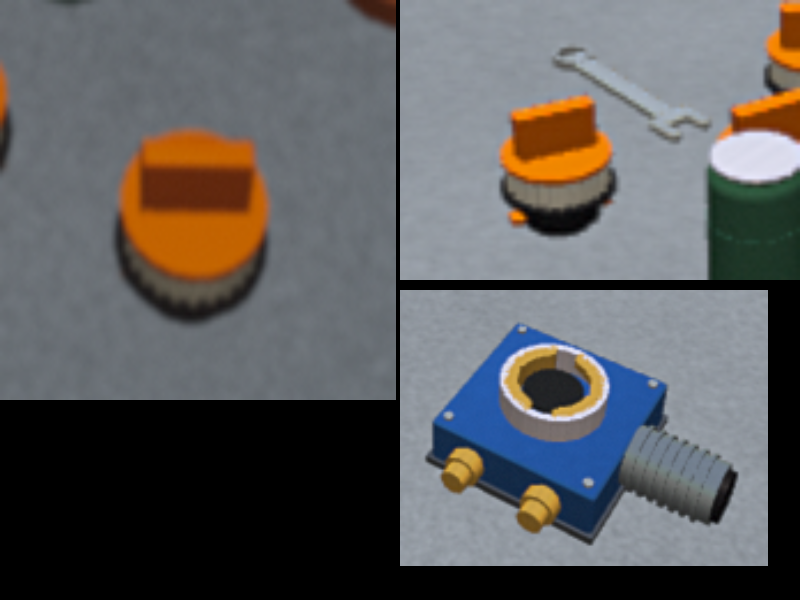

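Target: C, the farthest at 0.585 m (side (318,292), scene (239,190)). The look-alikes are A (226,187), B (241,265) and D (180,320), all in the side view and all nearer. The crop shows C's bar roughly along world x, and the ring's slots at about scene (355,279) and (341,303). I'll pass over the ring first for a wrist look.

>>> {"fn": "step_arm", "kwargs": {
  "moves": [
    [[-366, -206, 0], [0, 0, -0.46], 85],
    [[-366, -206, 0], [0, 0, -0.46], 85],
    [[-366, -206, 0], [0, 0, -0.46], 85],
    [[-366, -206, 0], [0, 0, -0.46], 85],
    [[-366, -206, 0], [0, 0, -0.46], 85],
    [[-366, -206, 0], [0, 0, -0.46], 85],
    [[-366, -206, 0], [0, 0, -0.46], 85],
    [[-366, -206, 0], [0, 0, -0.46], 85]
  ]
}}

```text
clock: 0.82
tcp_pos: [0.4356, 0.2503, 0.2313]
orientation: [-0.0, -0.003, 1.0, 0.0]
wrist_force: [0.1, -0.2, 0.5]
finger_gap: 0.0852
grip_force: 0.0
```

>>> {"fn": "step_arm", "kwargs": {
  "moves": [
    [[-55, -80, 0], [0, 0, 0], 85],
    [[-55, -80, 0], [0, 0, 0], 85],
    [[-55, -80, 0], [0, 0, 0], 85],
    [[-55, -80, 0], [0, 0, 0], 85],
    [[-55, -80, 0], [0, 0, 0], 85]
  ]
}}

```text
clock: 1.23
tcp_pos: [0.4904, 0.1718, 0.2309]
orientation: [-0.001, -0.001, 1.0, 0.0]
wrist_force: [0.4, 1.4, 0.1]
finger_gap: 0.0848
grip_force: 0.0
```

Run:
```python
from h import *
im,P=snap('wrist','ring1'); print(telemetry.get_state()['tcp_pos'])
```

```text
[0.48989928 0.17258757 0.2310001 ]
```

View pics/ring1.png

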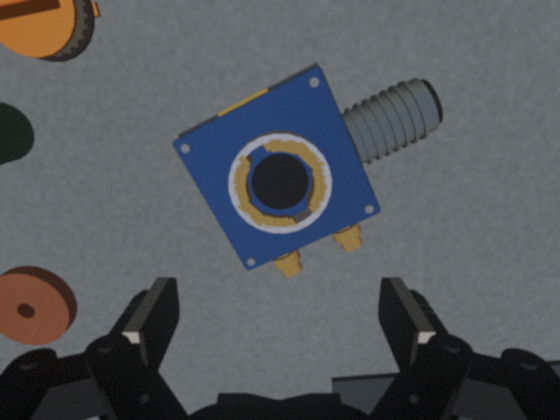

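The wrist view shows the ring centred at (280,183), with slots near (259,154) and (303,216), ports at (290,263) and (348,238), and the motor at (400,115). I'll measure it precisely by mask.

Run:
```python
from h import *
im,P=load('ring1'); hsv=cv2.cvtColor(np.ascontiguousarray(im),cv2.COLOR_RGB2HSV)
m=((hsv[...,1]<70)&(hsv[...,2]>135)).astype(np.uint8); m[:,:220]=0;m[:,340:]=0;m[:125]=0;m[240:]=0
c=max(cv2.findContours(m,0,cv2.CHAIN_APPROX_NONE)[0],key=len)
h=cv2.convexHull(c); e=cv2.fitEllipse(c); print(e)
pts=np.array([ray(P,*p[0],.074)[:2] for p in h]); 
A=np.c_[2*pts,np.ones(len(pts))]; s=np.linalg.lstsq(A,(pts**2).sum(1),rcond=None)[0]; C=s[:2]; print('centre',C.round(4),'r',np.sqrt(s[2]+C@C).round(4))
# slot scan r=34mm & 36
for r in (.033,.036):
    row=''
    for a in range(0,360,4):
        X=[C[0]+r*np.cos(np.radians(a)),C[1]+r*np.sin(np.radians(a)),.074]; u,v=proj(P,X); H=hsv[int(round(v)),int(round(u))]
        row+='#' if (10<H[0]<28 and H[1]>90) else '.'
    print(r,row)
# screws
for s in [(186,149),(314,83),(369,210),(251,262)]: print(ray(P,*s,.05).round(4))
im,P=load('side0'); hsv=cv2.cvtColor(np.ascontiguousarray(im),cv2.COLOR_RGB2HSV)
# bar top C: bright orange strip
for f,b in (('side0',None),('scene0',None)):
    pass
for p in [(303,277),(336,277)]: print('bar edge',ray(P,*p,.09).round(4))
```

```text
((279.6127624511719, 183.2202606201172), (98.73963165283203, 102.78326416015625), 89.4251708984375)
centre [0.4913 0.1728] r 0.0452
0.033 ######.......#####################################........################################
0.036 ######.......######################################......#################################
[0.4636 0.0873 0.05  ]
[0.4063 0.2022 0.05  ]
[0.5223 0.2597 0.05  ]
[0.579  0.1441 0.05  ]
bar edge [ 0.4718 -0.3017  0.09  ]
bar edge [ 0.5258 -0.3063  0.09  ]
```

>>> {"fn": "step_arm", "kwargs": {
  "moves": [
    [[-8, -476, 0], [0, 0, 0], 85],
    [[-8, -476, 0], [0, 0, 0], 85],
    [[-8, -476, 0], [0, 0, 0], 85],
    [[-8, -476, 0], [0, 0, 0], 85],
    [[-8, -476, 0], [0, 0, 0], 85],
    [[-8, -476, 0], [0, 0, 0], 85],
    [[-8, -476, 0], [0, 0, 0], 85],
    [[-8, -476, 0], [0, 0, 0], 85]
  ]
}}

```text
clock: 1.95
tcp_pos: [0.4976, -0.1606, 0.2316]
orientation: [0.0, -0.004, 1.0, 0.0]
wrist_force: [2.7, -0.6, 0.0]
finger_gap: 0.0849
grip_force: 0.0
```

>>> {"fn": "step_arm", "kwargs": {
  "moves": [
    [[0, -156, 0], [0, 0, 0], 85],
    [[0, -156, 0], [0, 0, 0], 85],
    [[0, -156, 0], [0, 0, 0], 85],
    [[0, -156, 0], [0, 0, 0], 85],
    [[0, -156, 0], [0, 0, 0], 85],
    [[0, -156, 0], [0, 0, 0], 85],
    [[0, -156, 0], [0, 0, 0], 85]
  ]
}}

```text
clock: 2.53
tcp_pos: [0.4989, -0.315, 0.2311]
orientation: [-0.0, -0.003, 1.0, 0.001]
wrist_force: [-0.8, 0.3, 0.3]
finger_gap: 0.0849
grip_force: 0.0
```

Run:
```python
from h import *
s=telemetry.get_state(); im,P=snap('wrist','cart1'); print(s['tcp_pos'],s['orientation'],s['joint_pos'].round(2))
```

```text
[ 0.49889454 -0.31496812  0.23105676] [-3.05754955e-04 -3.48856833e-03  9.99993633e-01  6.85842024e-04] [-0.7   0.34  0.09  1.32  0.   -0.71]
```

View pics/cart1.png

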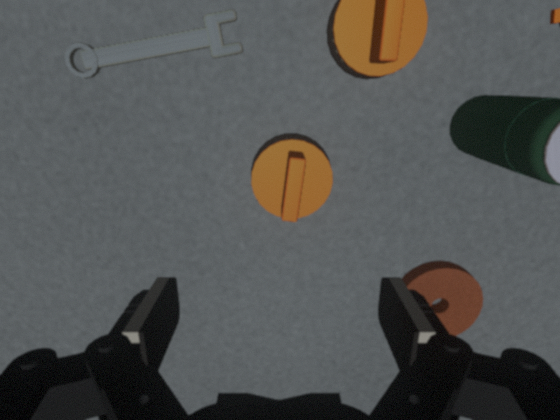

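Target cap circle is centred near (291,180), its bar running from (297,155) to (290,220). Another cartridge is at (380,30), the can at (520,140) and the wheel at (440,300).

Run:
```python
from h import *
im,P=load('cart1'); hsv=cv2.cvtColor(np.ascontiguousarray(im),cv2.COLOR_RGB2HSV)
m=((hsv[...,1]>150)&(hsv[...,2]>60)&(hsv[...,0]<25)).astype(np.uint8)*255; m[:,:230]=0;m[:,350:]=0;m[:125]=0;m[240:]=0
c=max(cv2.findContours(m,0,cv2.CHAIN_APPROX_NONE)[0],key=len); h=cv2.convexHull(c)
pts=np.array([ray(P,*p[0],.056)[:2] for p in h])
for _ in range(3):
    s=np.linalg.lstsq(np.c_[2*pts,np.ones(len(pts))],(pts**2).sum(1),rcond=None)[0]; C=s[:2];R=np.sqrt(s[2]+C@C); d=abs(np.hypot(*(pts-C).T)-R); pts=pts[d<.0015]
print('cap',C.round(4),R.round(4))
b=(hsv[...,2].astype(int)); sub=hsv[145:225,270:315]
for v in range(148,224,4): print(v,' '.join(f'{x:3d}' for x in hsv[v,274:312:1,2]))
```

```text
cap [ 0.4989 -0.3028] 0.0372
148 158 156 156 154 155 157 157 154 156 157 154 154 155 155 154 156 154 155 155 154 155 156 153 157 155 158 155 156 155 156 156 153 154 155 156 155 154 154
152 155 154 158 156 154 154 157 155 155 155 156 157 156 142 116  88  75  73  69  73  75  76  80  81  86  90  92 100 119 136 150 155 157 155 156 157 155 157
156 155 154 155 156 154 154 157 156 155 156 155 156 149 128  93  77  80  83  83  79  79  74  76  72  72  70  71  68  68  84 113 143 152 155 157 154 156 155
160 155 153 156 154 157 154 153 156 154 156 155 155 138 106  97 123 146 153 155 154 154 155 153 154 152 154 155 151 150 152 145 142 149 152 155 156 156 154
164 157 153 155 155 154 156 156 154 155 155 156 149 125 100 110 142 152 157 156 155 157 156 155 155 156 153 157 154 154 153 143 141 149 155 156 156 156 153
168 156 153 154 156 155 152 154 156 155 155 151 138 108  98 126 149 155 157 155 156 155 155 155 157 154 158 153 157 155 151 144 141 151 152 155 155 156 157
172 154 155 155 155 156 156 156 156 154 154 147 122  97 110 142 156 156 156 156 156 153 157 152 157 155 154 156 156 150 141 134 146 155
[... 1192 characters left out ...]
 156 155 156 154 153 146 144 151 156 157 155 157 154 155 156 156 155 154 157
208 157 156 155 155 154 153 138 109 108 138 151 155 156 158 154 155 153 154 156 155 154 155 154 150 141 139 149 154 156 154 156 155 154 156 155 157 156 155
212 154 154 154 155 154 151 137 114 120 142 154 154 156 155 153 154 154 154 156 155 154 154 151 143 135 148 156 153 154 155 154 155 154 155 154 153 152 147
216 102 110 116 125 130 135 133 129 142 152 154 153 153 154 156 155 154 154 153 154 155 154 147 146 148 150 149 146 139 135 129 125 118 110 105 103 102 101
220 102  99  99 100 100 102 103 106 120 134 135 137 142 144 142 144 144 146 150 152 153 145 132 105  94  97  95  98  97  98  98 101  97  99  98  97  96 100
```

Run:
```python
from h import *
im,P=load('cart1')
for r in [((288.7,160),(282.8,208)),((304.3,160),(298.3,208)),((296.5,160),(290.5,208))]:
    a,b=[ray(P,*p,.09) for p in r]; print(a.round(4),b.round(4),np.degrees(np.arctan2(b[1]-a[1],b[0]-a[0])).round(1))
print(telemetry.get_state()['tcp_pos'])
```

```text
[ 0.4738 -0.3067  0.09  ] [ 0.5151 -0.311   0.09  ] -6.0
[ 0.4737 -0.2941  0.09  ] [ 0.515  -0.2979  0.09  ] -5.3
[ 0.4738 -0.3004  0.09  ] [ 0.515  -0.3045  0.09  ] -5.7
[ 0.4989597  -0.31464248  0.23127013]
```

>>> {"fn": "step_arm", "kwargs": {
  "moves": [
    [[0, 12, 20], [0, 0, 0.106], 60],
    [[0, 12, 60], [0, 0, 0.106], 60],
    [[0, 12, 100], [0, 0, 0.106], 60],
    [[0, 12, 130], [0, 0, 0.106], 60],
    [[0, 12, 150], [0, 0, 0.106], 60],
    [[0, 12, 160], [0, 0, 0.106], 60],
    [[0, 12, 169], [0, 0, 0.106], 60],
    [[0, 12, 169], [0, 0, 0.106], 60]
  ]
}}

```text
clock: 3.25
tcp_pos: [0.4985, -0.3034, 0.0615]
orientation: [-0.001, 0.05, 0.999, 0.001]
wrist_force: [-0.5, 0.2, 0.7]
finger_gap: 0.0602
grip_force: 0.0
```

>>> {"fn": "step_arm", "kwargs": {
  "moves": [
    [[0, 0, 0], [0, 0, 0], 40],
    [[0, 0, 0], [0, 0, 0], 25],
    [[0, 0, 0], [0, 0, 0], 12],
    [[0, 0, 0], [0, 0, 0], 5],
    [[0, 0, 0], [0, 0, 0], 5],
    [[0, 0, 0], [0, 0, 0], 5],
    [[0, 0, 0], [0, 0, 0], 5],
    [[0, 0, 0], [0, 0, 0], 5]
  ],
  "grip_force": 60
}}

```text
clock: 3.92
tcp_pos: [0.4993, -0.3053, 0.0635]
orientation: [0.001, 0.05, 0.999, -0.0]
wrist_force: [0.1, 1.6, 5.6]
finger_gap: 0.0131
grip_force: 64.1
```

>>> {"fn": "step_arm", "kwargs": {
  "moves": [
    [[0, 0, -10], [0, 0, 0], 5],
    [[0, 0, -40], [0, 0, 0], 5],
    [[0, 0, -75], [0, 0, 0], 5],
    [[0, 0, -110], [0, 0, 0], 5],
    [[0, 0, -145], [0, 0, 0], 5],
    [[0, 0, -175], [0, 0, 0], 5],
    [[0, 0, -190], [0, 0, 0], 5],
    [[0, 0, -190], [0, 0, 0], 5]
  ]
}}

```text
clock: 4.58
tcp_pos: [0.4998, -0.3062, 0.257]
orientation: [0.003, 0.05, 0.999, -0.002]
wrist_force: [-0.6, -0.1, -1.5]
finger_gap: 0.0126
grip_force: 62.9
```

Run:
```python
from h import *
s=telemetry.get_state(); print(s); a,P=snap('side','held'); b,_=snap('scene','held2')
q=proj(P,[.499,-.303,.22]); print(q)
u,v=q.astype(int)
o=cv2.resize(a[max(v-90,0):v+70,u-100:u+100],(500,400)); cv2.imwrite('pics/heldc.png',o[:,:,::-1])
```

```text
{'clock': 4.5833, 'joint_pos': array([-6.86446894e-01,  3.24085856e-01,  1.23692857e-01,  1.36322746e+00,
       -1.51379905e-04, -5.85478906e-01]), 'qvel': array([ 0.00025916,  0.03373806, -0.09523978, -0.0742992 ,  0.00178339,
        0.00131748]), 'tau': array([-9.75739723e-02, -4.89479578e+01,  3.03862774e+01,  8.46013483e-01,
       -1.21989564e-02,  6.07304628e-05]), 'tcp_pos': array([ 0.4998065 , -0.30616466,  0.25699394]), 'orientation': array([ 0.00284153,  0.0504625 ,  0.99871951, -0.00219195]), 'wrist_force': array([-0.5878384 , -0.12792871, -1.46147626]), 'ft_torque': array([-0.12665188, -0.04499609,  0.00960568]), 'grip_force': 62.940967082977295, 'finger_gap': 0.012602916505780715}Traceback (most recent call last):
  File "<stdin>", line 3, in <module>
  File "h.py", line 13, in proj
    c=np.linalg.inv(P['T'])@np.append(X,1);
                    ~^^^^^
KeyError: 'T'
```

Run:
```python
from h import *
a,P=load('held'); b,Q=load('held2')
def crop(a,P):
    u,v=proj(P,[.499,-.303,.22]).astype(int); y0=max(v-80,0);x0=max(u-80,0); print(x0,y0)
    return cv2.resize(a[y0:y0+160,x0:x0+160],(400,400))
cv2.imwrite('pics/heldc.png',np.hstack([crop(a,P),crop(b,Q)])[:,:,::-1])
```

```text
245 141
154 51
```

View pics/heldc.png

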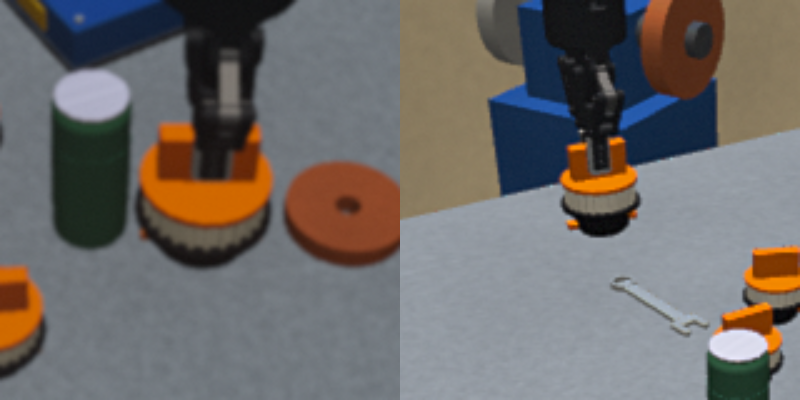

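Cartridge held level: left crop shows its bar at (210,150) between the pads, with the can, wheel and other cartridges undisturbed. Carrying it over the can to the ring.

>>> {"fn": "step_arm", "kwargs": {
  "moves": [
    [[2, 15, 0], [0, 0, -0.03], 5],
    [[5, 42, 0], [0, 0, -0.08], 5],
    [[10, 77, 0], [0, 0, -0.14], 5],
    [[14, 112, 0], [0, 0, -0.2], 5],
    [[18, 147, 0], [0, 0, -0.26], 5],
    [[22, 182, 0], [0, 0, -0.32], 5],
    [[26, 217, 0], [0, 0, -0.38], 5],
    [[30, 252, 0], [0, 0, -0.44], 5]
  ]
}}

```text
clock: 5.35
tcp_pos: [0.492, -0.0486, 0.2499]
orientation: [-0.002, -0.171, 0.985, 0.001]
wrist_force: [0.9, 0.7, -2.3]
finger_gap: 0.013
grip_force: 62.8
```

>>> {"fn": "step_arm", "kwargs": {
  "moves": [
    [[-12, 35, 0], [0, 0, -0.05], 5],
    [[-24, 70, 0], [0, 0, -0.1], 5],
    [[-36, 105, 0], [0, 0, -0.15], 5],
    [[-48, 140, 0], [0, 0, -0.2], 5],
    [[-60, 175, 0], [0, 0, -0.25], 5],
    [[-68, 200, 0], [0, 0, -0.279], 5],
    [[-72, 212, 0], [0, 0, -0.279], 5],
    [[-72, 212, 0], [0, 0, -0.279], 5]
  ]
}}

```text
clock: 6.02
tcp_pos: [0.4895, 0.1753, 0.2502]
orientation: [-0.002, -0.306, 0.952, 0.001]
wrist_force: [0.4, 0.3, -2.6]
finger_gap: 0.0127
grip_force: 62.8
```

>>> {"fn": "step_arm", "kwargs": {
  "moves": [
    [[0, 0, 0], [0, 0, 0], 5],
    [[0, 0, 0], [0, 0, 0], 5],
    [[0, 0, 0], [0, 0, 0], 5]
  ]
}}

```text
clock: 6.27
tcp_pos: [0.4912, 0.1715, 0.2518]
orientation: [-0.001, -0.303, 0.953, -0.0]
wrist_force: [0.5, -0.4, -2.3]
finger_gap: 0.0128
grip_force: 62.8
```

Run:
```python
from h import *
s=telemetry.get_state(); print(s['tcp_pos'],s['orientation'],s['joint_pos'],s['wrist_force'],s['ft_torque'])
from scipy.spatial.transform import Rotation as R
q=s['orientation'];M=R.from_quat([*q[1:],q[0]]).as_matrix();print(M.round(4))
im,P=snap('wrist','w3');print(np.degrees(np.arctan2(M[1,1],M[0,1])))
```

```text
[0.49121841 0.17148991 0.2518252 ] [-5.39758058e-04 -3.03340114e-01  9.52882195e-01 -8.27850029e-05] [ 1.81686286e-01  2.02326870e-01 -5.04946576e-02  1.31902480e+00
 -3.00452087e-04 -4.34705615e-01] [ 0.45366019 -0.44129077 -2.34855642] [-0.02025319 -0.03745686  0.03694527]
[[-8.160e-01 -5.781e-01 -1.000e-03]
 [-5.781e-01  8.160e-01 -5.000e-04]
 [ 1.100e-03  2.000e-04 -1.000e+00]]
125.31665822566139
```

View pics/w3.png

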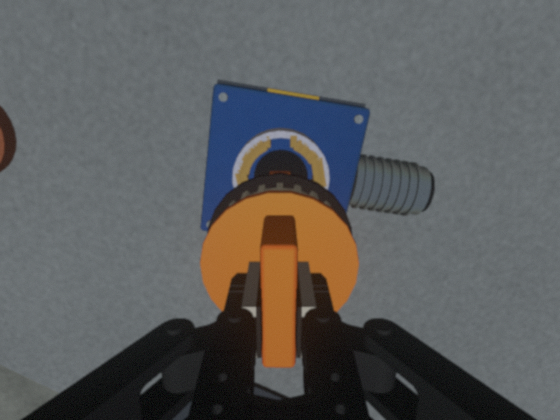

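Cap circle is centred near (280,263), bar vertical at column 280, ring near (281,178) with the top slot visible at (285,145). Bar and slot line look aligned; now measuring the cartridge's axis in the hand.

Run:
```python
from h import *
im,P=load('w3'); hsv=cv2.cvtColor(np.ascontiguousarray(im),cv2.COLOR_RGB2HSV)
m=((hsv[...,1]>150)&(hsv[...,2]>60)&(hsv[...,0]<25)).astype(np.uint8)*255; m[:190]=0; m[320:]=0;m[:,:195]=0;m[:,365:]=0
c=max(cv2.findContours(m,0,cv2.CHAIN_APPROX_NONE)[0],key=len); h=c[:,0]; h=h[(h[:,1]<300)]
for zc in (.2443,):
    pts=np.array([ray(P,*p,zc)[:2] for p in h]).astype(float); C=np.array([.491,.1715]); R=.038
    for _ in range(8):
        d=abs(np.hypot(*(pts-C).T)-R); q=pts[d<.003 if _<3 else d<.0015]
        s=np.linalg.lstsq(np.c_[2*q,np.ones(len(q))],(q**2).sum(1),rcond=None)[0]; C=s[:2];R=np.sqrt(s[2]+C@C)
    print(zc,'cap',C.round(4),R.round(4),len(q))
M=telemetry.get_state(); print(M['tcp_pos'])
# slot scan top slot closer look + ring outer
im2=(hsv[...,1]<70)&(hsv[...,2]>135)
C0=np.array([.4913,.1728]); 
for r in (.033,.036):
    row=''
    for a in range(200,232,1):
        u,v=proj(P,[C0[0]+r*np.cos(np.radians(a)),C0[1]+r*np.sin(np.radians(a)),.074]); H=hsv[int(round(v)),int(round(u))]
        row+='#' if (10<H[0]<28 and H[1]>90) else '.'
    print(r,row, proj(P,[C0[0],C0[1],.074]))
```

```text
0.2443 cap [0.49 0.17] 0.0371 290
[0.4913811  0.17143264 0.25202346]
0.033 ................................ [280.28948314 179.73740187]
0.036 #............................... [280.28948314 179.73740187]
```

>>> {"fn": "step_arm", "kwargs": {
  "moves": [
    [[-1, 1, 10], [0, 0, 0], 5],
    [[-2, 1, 35], [0, 0, 0], 5],
    [[-2, 1, 60], [0, 0, 0], 5],
    [[-2, 1, 85], [0, 0, 0], 5],
    [[-2, 1, 98], [0, 0, 0], 5],
    [[-2, 1, 104], [0, 0, 0], 5],
    [[-2, 1, 104], [0, 0, 0], 5],
    [[-2, 1, 104], [0, 0, 0], 5]
  ]
}}

```text
clock: 6.98
tcp_pos: [0.4927, 0.1743, 0.1485]
orientation: [0.0, -0.304, 0.953, 0.0]
wrist_force: [0.5, 0.3, -2.7]
finger_gap: 0.0125
grip_force: 62.7
```

>>> {"fn": "step_arm", "kwargs": {
  "moves": [
    [[0, 0, 3], [0, 0, 0], 5],
    [[0, 0, 6], [0, 0, 0], 5],
    [[0, 0, 8], [0, 0, 0], 5],
    [[0, 0, 10], [0, 0, 0], 5],
    [[0, 0, 11], [0, 0, 0], 5],
    [[0, 0, 12], [0, 0, 0], 5],
    [[0, 0, 12], [0, 0, 0], 5],
    [[0, 0, 12], [0, 0, 0], 5]
  ]
}}

```text
clock: 7.65
tcp_pos: [0.4925, 0.1747, 0.1363]
orientation: [0.0, -0.304, 0.953, 0.0]
wrist_force: [0.1, -0.1, -2.8]
finger_gap: 0.0131
grip_force: 62.7
```

>>> {"fn": "step_arm", "kwargs": {
  "moves": [
    [[0, 0, 1], [0, 0, 0], 5],
    [[0, 0, 2], [0, 0, 0], 5],
    [[0, 0, 3], [0, 0, 0], 5],
    [[0, 0, 4], [0, 0, 0], 5],
    [[0, 0, 4], [0, 0, 0], 5]
  ]
}}

```text
clock: 8.07
tcp_pos: [0.4923, 0.1747, 0.132]
orientation: [-0.0, -0.304, 0.953, 0.0]
wrist_force: [-0.2, 0.7, -2.9]
finger_gap: 0.0127
grip_force: 62.7
```

>>> {"fn": "step_arm", "kwargs": {
  "moves": [
    [[0, 0, 1], [0, 0, 0], 5],
    [[0, 0, 2], [0, 0, 0], 5],
    [[0, 0, 2], [0, 0, 0], 5],
    [[0, 0, 2], [0, 0, 0], 5]
  ]
}}

```text
clock: 8.4
tcp_pos: [0.4924, 0.1747, 0.1303]
orientation: [-0.0, -0.304, 0.953, 0.0]
wrist_force: [0.5, -0.9, -2.4]
finger_gap: 0.0128
grip_force: 62.7
```

>>> {"fn": "step_arm", "kwargs": {
  "moves": [
    [[0, 0, 1], [0, 0, 0], 5],
    [[0, 0, 2], [0, 0, 0], 5],
    [[0, 0, 2], [0, 0, 0], 5],
    [[0, 0, 2], [0, 0, 0], 5]
  ]
}}

```text
clock: 8.73
tcp_pos: [0.4924, 0.1747, 0.1282]
orientation: [-0.0, -0.304, 0.953, 0.0]
wrist_force: [-0.5, -0.1, -2.3]
finger_gap: 0.0131
grip_force: 62.7
```

>>> {"fn": "step_arm", "kwargs": {
  "moves": [
    [[0, 0, 1], [0, 0, 0], 5],
    [[0, 0, 2], [0, 0, 0], 5],
    [[0, 0, 2], [0, 0, 0], 5],
    [[0, 0, 2], [0, 0, 0], 5]
  ]
}}

```text
clock: 9.07
tcp_pos: [0.4926, 0.1747, 0.1265]
orientation: [0.0, -0.304, 0.953, 0.0]
wrist_force: [0.4, 0.1, 0.4]
finger_gap: 0.013
grip_force: 63.0
```

>>> {"fn": "step_arm", "kwargs": {
  "moves": [
    [[0, 0, 1], [0, 0, 0], 5],
    [[0, 0, 2], [0, 0, 0], 5],
    [[0, 0, 3], [0, 0, 0], 5],
    [[0, 0, 3], [0, 0, 0], 5],
    [[0, 0, 3], [0, 0, 0], 5]
  ]
}}

```text
clock: 9.48
tcp_pos: [0.4927, 0.1748, 0.1236]
orientation: [0.0, -0.304, 0.953, 0.0]
wrist_force: [-1.1, 0.0, 3.8]
finger_gap: 0.0124
grip_force: 63.7
```

>>> {"fn": "step_arm", "kwargs": {
  "moves": [
    [[0, 0, 1], [0, 0, 0], 5],
    [[0, 0, 2], [0, 0, 0], 5],
    [[0, 0, 3], [0, 0, 0], 5],
    [[0, 0, 4], [0, 0, 0], 5],
    [[0, 0, 4], [0, 0, 0], 5],
    [[0, 0, 4], [0, 0, 0], 5]
  ]
}}

```text
clock: 9.98
tcp_pos: [0.4927, 0.1748, 0.1196]
orientation: [0.0, -0.304, 0.953, 0.0]
wrist_force: [-1.4, 0.1, 5.9]
finger_gap: 0.013
grip_force: 64.1
```

>>> {"fn": "step_arm", "kwargs": {
  "moves": [
    [[0, 0, 1], [0, 0, 0], 5],
    [[0, 0, 2], [0, 0, 0], 5],
    [[0, 0, 3], [0, 0, 0], 5],
    [[0, 0, 4], [0, 0, 0], 5],
    [[0, 0, 4.3], [0, 0, 0], 5],
    [[0, 0, 4.3], [0, 0, 0], 5]
  ]
}}

```text
clock: 10.48
tcp_pos: [0.4928, 0.1748, 0.1156]
orientation: [0.0, -0.304, 0.953, 0.0]
wrist_force: [-2.5, -0.3, 8.1]
finger_gap: 0.0126
grip_force: 64.4
```

Run:
```python
from h import *
s=telemetry.get_state(); print({k:np.round(s[k],4) for k in ('tcp_pos','orientation','wrist_force','ft_torque','joint_pos')})
```

```text
{'tcp_pos': array([0.4928, 0.1748, 0.1156]), 'orientation': array([ 5.000e-04, -3.042e-01,  9.526e-01,  0.000e+00]), 'wrist_force': array([-2.4725, -0.2889,  8.0955]), 'ft_torque': array([-0.0808,  0.485 , -0.0146]), 'joint_pos': array([ 1.873e-01,  2.777e-01, -2.960e-01,  9.961e-01,  2.000e-04,
       -4.310e-01])}
```

Lugs dropped through the slots and the spring force matches the expected depth (57 mm). Now twisting clockwise about the cartridge axis in stages.

>>> {"fn": "step_arm", "kwargs": {
  "moves": [
    [[0.5, 0, 0], [0, 0, 0], 5],
    [[0.6, -0.1, 0], [0, 0, 0.05], 5],
    [[0.6, -0.2, 0], [0, 0, 0.12], 5],
    [[0.6, -0.4, 0], [0, 0, 0.2], 5],
    [[0.7, -0.5, 0], [0, 0, 0.28], 5],
    [[0.7, -0.7, 0], [0, 0, 0.36], 5],
    [[0.8, -0.7, 0], [0, 0, 0.4], 5],
    [[0.8, -0.7, 0], [0, 0, 0.4], 5]
  ]
}}

```text
clock: 11.15
tcp_pos: [0.4934, 0.1739, 0.116]
orientation: [0.001, -0.108, 0.994, 0.0]
wrist_force: [-0.8, 0.6, 9.2]
finger_gap: 0.0127
grip_force: 64.3
```

```bash
cat > st.py <<'E'
from h import *
s=telemetry.get_state(); q=s['orientation']; n=np.array([q[1],q[2]]); print({k:np.round(s[k],4).tolist() for k in ('tcp_pos','wrist_force','ft_torque','clock')},'psi',np.degrees(np.arctan2(n[1]**2-n[0]**2,2*n[0]*n[1])).round(1))
E
python3 st.py
```

```text
{'tcp_pos': [0.4934, 0.1739, 0.116], 'wrist_force': [-0.7614, 0.6179, 9.1579], 'ft_torque': [-0.0763, 0.1562, -0.0291], 'clock': 11.15} psi 102.4
```

>>> {"fn": "step_arm", "kwargs": {
  "moves": [
    [[0, -0.1, 0.3], [0, 0, 0.07], 5],
    [[0, -0.3, 0.3], [0, 0, 0.15], 5],
    [[0.1, -0.4, 0.3], [0, 0, 0.23], 5],
    [[0.1, -0.6, 0.3], [0, 0, 0.31], 5],
    [[0.2, -0.7, 0.3], [0, 0, 0.39], 5],
    [[0.2, -0.8, 0.3], [0, 0, 0.45], 5],
    [[0.2, -0.8, 0.3], [0, 0, 0.45], 5]
  ]
}}

```text
clock: 11.73
tcp_pos: [0.4932, 0.173, 0.1156]
orientation: [0.001, 0.117, 0.993, 0.0]
wrist_force: [-0.9, 0.3, 8.7]
finger_gap: 0.0127
grip_force: 64.4
```

```bash
python3 st.py
```

```text
{'tcp_pos': [0.4932, 0.173, 0.1156], 'wrist_force': [-0.8726, 0.3002, 8.6914], 'ft_torque': [-0.0741, 0.304, -0.0375], 'clock': 11.7333} psi 76.6
```

>>> {"fn": "step_arm", "kwargs": {
  "moves": [
    [[0, -0.1, 0], [0, 0, 0.07], 5],
    [[0, -0.3, 0], [0, 0, 0.15], 5],
    [[0.1, -0.4, 0], [0, 0, 0.23], 5],
    [[0.1, -0.6, 0], [0, 0, 0.31], 5],
    [[0.1, -0.7, 0], [0, 0, 0.37], 5],
    [[0.1, -0.7, 0], [0, 0, 0.37], 5]
  ]
}}

```text
clock: 12.23
tcp_pos: [0.4928, 0.1722, 0.1156]
orientation: [0.001, 0.298, 0.955, 0.0]
wrist_force: [-0.9, 0.1, 8.2]
finger_gap: 0.0127
grip_force: 64.4
```

```bash
python3 st.py
```

```text
{'tcp_pos': [0.4928, 0.1722, 0.1156], 'wrist_force': [-0.9142, 0.1385, 8.2288], 'ft_torque': [-0.1181, 0.3079, -0.0779], 'clock': 12.2333} psi 55.4
```

>>> {"fn": "step_arm", "kwargs": {
  "moves": [
    [[0, -0.1, 0], [0, 0, 0.04], 5],
    [[0, -0.2, 0], [0, 0, 0.08], 5],
    [[0, -0.2, 0], [0, 0, 0.12], 5],
    [[0, -0.2, 0], [0, 0, 0.12], 5]
  ]
}}

```text
clock: 12.57
tcp_pos: [0.4927, 0.172, 0.1155]
orientation: [0.001, 0.354, 0.935, 0.0]
wrist_force: [-0.6, -0.9, 7.9]
finger_gap: 0.013
grip_force: 64.4
```

```bash
python3 st.py
```

```text
{'tcp_pos': [0.4927, 0.172, 0.1155], 'wrist_force': [-0.6101, -0.9344, 7.8719], 'ft_torque': [-0.2264, 0.3346, -0.0209], 'clock': 12.5667} psi 48.5
```

>>> {"fn": "step_arm", "kwargs": {
  "moves": [
    [[0, 0, 0], [0, 0, 0.03], 5],
    [[0, -0.1, 0], [0, 0, 0.06], 5],
    [[0, -0.1, 0], [0, 0, 0.06], 5]
  ]
}}

```text
clock: 12.82
tcp_pos: [0.4919, 0.1714, 0.1155]
orientation: [0.001, 0.381, 0.924, -0.0]
wrist_force: [-2.4, -2.6, 9.5]
finger_gap: 0.0132
grip_force: 64.6
```

```bash
python3 st.py
```

```text
{'tcp_pos': [0.4919, 0.1714, 0.1155], 'wrist_force': [-2.3589, -2.5984, 9.479], 'ft_torque': [-0.5528, 0.7516, 0.2035], 'clock': 12.8167} psi 45.2
```

>>> {"fn": "step_arm", "kwargs": {
  "moves": [
    [[0, 0, 0], [0, 0, 0.02], 5],
    [[0, 0, 0], [0, 0, 0.04], 5],
    [[0, 0, 0], [0, 0, 0.04], 5]
  ]
}}

```text
clock: 13.07
tcp_pos: [0.4915, 0.1711, 0.1154]
orientation: [0.0, 0.399, 0.917, -0.001]
wrist_force: [-2.9, -3.3, 11.8]
finger_gap: 0.0129
grip_force: 65.7
```

```bash
python3 st.py
```

```text
{'tcp_pos': [0.4915, 0.1711, 0.1154], 'wrist_force': [-2.9088, -3.2691, 11.8209], 'ft_torque': [-0.8302, 1.0099, 0.963], 'clock': 13.0667} psi 43.0
```

Stop felt at 82° (moment 0.96 N m). Easing the torque slightly and letting the spring lift it into the pockets.

>>> {"fn": "step_arm", "kwargs": {
  "moves": [
    [[0, 0, 0], [0, 0, -0.025], 5],
    [[0, 0, -1], [0, 0, -0.025], 5],
    [[0, 0, -2], [0, 0, -0.025], 5],
    [[0, 0, -3], [0, 0, -0.025], 5],
    [[0, 0, -4], [0, 0, -0.025], 5],
    [[0, 0, -4.5], [0, 0, -0.025], 5],
    [[0, 0, -4.5], [0, 0, -0.025], 5]
  ]
}}

```text
clock: 13.65
tcp_pos: [0.4914, 0.1713, 0.119]
orientation: [-0.0, 0.388, 0.922, -0.001]
wrist_force: [-2.4, -5.1, 4.5]
finger_gap: 0.013
grip_force: 63.8
```

```bash
python3 st.py
```

```text
{'tcp_pos': [0.4914, 0.1713, 0.119], 'wrist_force': [-2.3644, -5.0622, 4.4711], 'ft_torque': [-1.107, 0.7206, 0.1451], 'clock': 13.65} psi 44.3
```

>>> {"fn": "step_arm", "kwargs": {
  "moves": [
    [[-0.2, -0.5, 0], [0, 0, 0], 5],
    [[-0.2, -0.5, -0.5], [0, 0, 0], 5],
    [[-0.2, -0.5, -1], [0, 0, 0], 5],
    [[-0.2, -0.5, -1], [0, 0, 0], 5]
  ]
}}

```text
clock: 13.98
tcp_pos: [0.4913, 0.1712, 0.1201]
orientation: [-0.0, 0.388, 0.922, -0.0]
wrist_force: [-2.6, -4.4, 2.7]
finger_gap: 0.013
grip_force: 63.6
```

```bash
python3 st.py
```

```text
{'tcp_pos': [0.4913, 0.1712, 0.1201], 'wrist_force': [-2.6184, -4.4008, 2.7018], 'ft_torque': [-1.129, 0.7006, 0.1732], 'clock': 13.9833} psi 44.3
```

>>> {"fn": "step_arm", "kwargs": {
  "moves": [
    [[0, 0, 0], [0, 0, 0], 16],
    [[0, 0, 0], [0, 0, 0], 22],
    [[0, 0, 0], [0, 0, 0], 30],
    [[0, 0, 0], [0, 0, 0], 40],
    [[0, 0, 0], [0, 0, 0], 40],
    [[0, 0, 0], [0, 0, 0], 40]
  ]
}}

```text
clock: 14.48
tcp_pos: [0.4917, 0.1717, 0.1202]
orientation: [0.0, 0.388, 0.922, 0.0]
wrist_force: [0.2, 0.1, 0.5]
finger_gap: 0.0405
grip_force: 0.0
```

>>> {"fn": "step_arm", "kwargs": {
  "moves": [
    [[0, 0, -10], [0, 0, 0], 40],
    [[0, 0, -30], [0, 0, 0], 40],
    [[0, 0, -60], [0, 0, 0], 40],
    [[0, 0, -90], [0, 0, 0], 40],
    [[0, 0, -120], [0, 0, 0], 40],
    [[0, 0, -120], [0, 0, 0], 40],
    [[0, 0, -120], [0, 0, 0], 40]
  ]
}}

```text
clock: 15.07
tcp_pos: [0.493, 0.1717, 0.243]
orientation: [0.002, 0.388, 0.922, 0.002]
wrist_force: [-0.1, 0.1, 0.7]
finger_gap: 0.0398
grip_force: 0.0
```

```bash
python3 st.py
python3 - <<'E'
from h import *
im,P=snap('wrist','fin'); a,Q=snap('scene','fin_s'); b,S=snap('side','fin_d')
cv2.imwrite('pics/finc.png',np.hstack([cv2.resize(im[80:320,130:430],(400,320)),cv2.resize(a[200:360,260:460],(400,320))])[:,:,::-1])
hsv=cv2.cvtColor(np.ascontiguousarray(im),cv2.COLOR_RGB2HSV)
for f,Pw in (('fin_s',Q),('fin_d',S)):
    _,PP=load(f); print(f,proj(PP,[.4913,.1728,.147]))
E
```

```text
{'tcp_pos': [0.493, 0.1717, 0.243], 'wrist_force': [-0.0909, 0.0792, 0.721], 'ft_torque': [0.0614, 0.0155, 0.0325], 'clock': 15.0667} psi 44.3
fin_s [349.00606434 261.01301727]
fin_d [286.52753634  88.01983747]
```

View pics/finc.png

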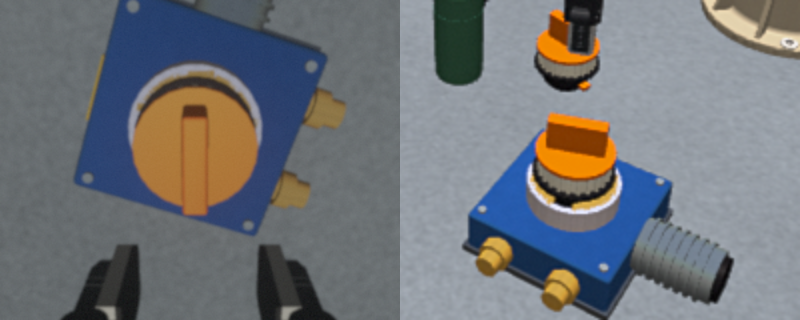

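The cartridge sits level in the ring: bar in the wrist crop from (195,105) to (195,215), gripper clear, the other things in place. One numeric check of its angle and height.

Run:
```python
from h import *
def omask(f,x0,x1,y0,y1):
    im,P=load(f);hsv=cv2.cvtColor(np.ascontiguousarray(im),cv2.COLOR_RGB2HSV)
    m=((hsv[...,1]>150)&(hsv[...,2]>60)&(hsv[...,0]<16)).astype(np.uint8)*255
    k=np.zeros_like(m);k[y0:y1,x0:x1]=m[y0:y1,x0:x1];c=max(cv2.findContours(k,0,1)[0],key=cv2.contourArea);return P,c[:,0]
# highest bar point/cap: compare observed top row & left/right cap extremes with prediction for handle heights 59/62
C=np.array([.4913,.1728]);a=np.radians(44.3-90)
for f,b in (('scene',(310,400,230,310)),('side',(250,325,60,125))):
    P,c=omask({'scene':'fin_s','side':'fin_d'}[f],*b); print(f,'obs top',c[:,1].min(),'x',c[:,0].min(),c[:,0].max(),'bot',c[:,1].max())
    for H in (.059,.062,.065):
        z=.074+H+.011
        pts=[proj(P,[C[0]+s*.028*np.cos(a)-t*.007*np.sin(a),C[1]+s*.028*np.sin(a)+t*.007*np.cos(a),z]) for s in(-1,1) for t in(-1,1)]
        cap=[proj(P,[C[0]+.038*np.cos(t),C[1]+.038*np.sin(t),z-.039]) for t in np.linspace(0,6.28,60)]
        print(H,'top',min(p[1] for p in pts).round(1),'capbot',max(p[1] for p in cap).round(1))
im,P=load('fin')
g=im[80:320,130:430,:]
hsv=cv2.cvtColor(np.ascontiguousarray(im),cv2.COLOR_RGB2HSV)
for v in (170,180,190,200,210,220,230): 
    r=hsv[v,250:300,2].astype(int); d=np.abs(np.diff(r)); print(v,r[::1].tolist() if v in(180,220) else '')
```

```text
scene obs top 257 x 330 367 bot 279
0.059 top 257.2 capbot 292.4
0.062 top 256.0 capbot 291.2
0.065 top 254.8 capbot 290.0
side obs top 85 x 270 302 bot 113
0.059 top 83.3 capbot 114.1
0.062 top 82.2 capbot 112.9
0.065 top 81.0 capbot 111.8
170 
180 [174, 174, 175, 175, 177, 176, 175, 175, 175, 174, 174, 175, 174, 174, 173, 164, 157, 165, 174, 173, 175, 175, 176, 175, 175, 173, 174, 172, 175, 175, 176, 176, 173, 170, 164, 155, 155, 168, 173, 176, 174, 176, 177, 175, 177, 176, 174, 175, 175, 173]
190 
200 
210 
220 [175, 174, 174, 174, 175, 174, 174, 175, 174, 172, 173, 172, 173, 172, 173, 167, 159, 167, 170, 176, 173, 172, 175, 176, 174, 175, 175, 175, 175, 175, 175, 174, 175, 172, 162, 157, 168, 175, 175, 174, 174, 176, 175, 173, 174, 172, 174, 173, 175, 175]
230
```

```bash
python3 -c "
from workcell import env; print(env.hand_in())"
```

```text
the job is handed in; nothing more can be done
None
```

I fitted the farthest cartridge into the ring, pressed it down, twisted it clockwise about 82° to the stop, released it and handed the job in. That it is locked I judge from feel: the lugs rose past the lip to pocket height with the spring still pushing up. The last camera check was too coarse to confirm the final height.

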